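# Stand the leaning thinner can up and slide it back onto its drip sheet

## Task

The oblong thinner can has keeled over against the stack of lacquered panels. Stand it upright again and put it back on the paper drip sheet next to the bottle and jar, its whole base on the paper. Do not let it fall flat or drop it, and leave the panels, the tin dish on them, the bottle and the jar where they are.

Things in the scene. Friction and masses are not known exactly. Their poses are not given: they have to be found in the camera images.
- can: Closed oblong steel can (thinner tin), 0.3 to 0.6 kg. Body 56 mm along its own x, 90 mm along its own y, 138 mm high along its own z. Origin: centre of the underside; own z points to the cap. At the start it leans about 42 degrees from vertical towards its own +x, its +x broad face resting on the front top edge of the stack. Past 21 degrees from upright it falls over, nearer it rights itself.
- can_fl (a point): Bottom corner of the can at own x = -28, y = +45 mm
- can_fr (a point): Bottom corner of the can at own x = -28, y = -45 mm. Upright, the can slides without tipping when pushed on a narrow side no higher than about 30 mm above the table
- can_bl (a point): Bottom corner of the can at own x = +28, y = +45 mm; at the start the bottom edge from here to can_br is on the table, 43 mm in front of the stack, and the can pivots on it when righted
- can_br (a point): Bottom corner of the can at own x = +28, y = -45 mm; on the table at the start
- panels: Loose stack of six black lacquered panels, 190 mm along its own x, 240 mm along its own y, 48 mm high, 1.7 kg. Origin: centre of the underside. Its front edge, at own x = -95 mm, faces the robot; the can leans on it.
- sheet: Flat sheet of paper on the table, too thin to matter (under 1 mm), 220 mm along its own x, 320 mm along its own y. Origin: its centre. It lies to the robot's right of the can, in front and to the right of the stack. The half towards its own +y is free for the can; the bottle and jar stand on the other half.
- bottle: Amber round bottle with a cap, 60 mm across, 150 mm high, standing on the sheet's -y half. Origin: centre of its underside.
- jar: Clear round jar with a lid, 68 mm across, 75 mm high, standing on the sheet's -y half. Origin: centre of its underside.
- saucer: Dark round tin dish, 76 mm across the rim, 26 mm high, standing on the far half of the stack's top. Origin: centre of its underside.
- can_cap (a point): Centre of the top of the can's black round screw cap, 162 mm above the underside on the can's axis; the cap is 34 mm across and takes up the top 20 mm
There are look-alikes about, which are no part of the job. What is shaped like the jar but green is not meant.

How it is judged:
By the outcome, as a careful person would: the job done as asked, in the order asked, and still so for the second after the job is handed in, with the robot touching nothing.
It also fails if it takes over 61 s, if anything falls off the work surface, if the arm or the gripper's body presses on something with over 40 N, if the wrist force passes 120 N, or if a joint passes its speed limit or range.

## Robot

A 6-joint arm with a two-finger parallel gripper is mounted at the origin on the work surface. World frame = base frame: x ahead of the robot, y to its left, z up, the work surface at z = 0. Lengths are in m, angles in degrees, forces in N, time in s.
With the tool pointing down it reaches from about 0.4 to 0.825 m from the base axis. Payload 7 kg.
Tool frame: the origin (TCP) lies at the centre of the arm's flange, where the gripper is bolted on; the fingertips stand 178 mm ahead of it and the grasp point (between the pads) lies 159 mm ahead of it; z points along the fingers, y is the line along which they close (so a half turn about z gives the same grasp; the last joint's range is limited). The gripper opens to 88 mm and grips with 3 to 60 N. Pads are 19 mm wide; open, the fingers measure 130 mm over their backs; the gripper's body (78 mm by 193 mm) begins 47 mm behind the grasp point.
Start: joints at [-47.722, 20.546, 0.682, 0, -70.136, -16.507], TCP at [0.293, -0.608, 0.405] pointing down, gripper open.
Joint ranges: [-176.03, 176.03], [-82.01, 121.73], [-58.28, 71.71], [-173.87, 95.51], [-174.79, -0.11], [-173.66, 173.66]. Speed limits (degrees/s): [136.94, 136.94, 172.46, 180, 180, 180].

## Interface

Orientations are given as [roll, pitch, yaw] about the fixed x, y, z axes, in that order (R = Rz(yaw) Ry(pitch) Rx(roll)).
In Python, from plant import telemetry, snapshot, workorder, nets gives the robot as it stands.
- The arm moves only by the shell command python3 -m creep 'ROWS'. ROWS is JSON, a list that holds one entry, the list of rows, each a list of 5 numbers: the shift along the tool's x, y, z normalised to -1 to 1, where 1 is 0.2 m, then the turn about the tool's z normalised to -1 to 1, where 1 is pi/2 rad, then the opening, from 0 (shut) to 1 (fully open). In form: [[[x, y, z, spin, hand], ...]]. A call has 1 to 8 rows; each row shifts and turns the commanded pose from where the row before left it, along the tool's axes as they then stand; what a row does not reach is not made up. A row lasts 1/12 s, in which the tool goes at most 41.7 mm and 7.16 degrees, less where a joint would pass 70% of its speed; a pose out of reach is approached as far as the arm can. A call with a number of a shift or a turn outside -1 to 1 is refused whole. A call with a gripper value outside its range is refused whole. The fingers move at their own pace and stop on an object; the grip force is fixed at half the most. Time passes only in rows, so rows that do not move let the fingers close. It gives the time, the measured TCP pose, the force, the opening and the grip force at its end, in the units of the state.
- telemetry.get_obs(): the state, without advancing time (a new reading comes with each control period).
- snapshot(name): name is "scene" or "top" or "wrist"; returns a dict with "frame" (420x560x3 uint8, red, green, blue), "fx", "fy", "cx", "cy" (pixels), "rvec" (rotation vector, rad) and "tvec" (3), from world to camera coordinates, as OpenCV has them; the wrist camera has in their place "mount" (4x4, takes a point from camera to tool coordinates, whose origin is the TCP and whose axes are the flange's). Camera axes: x right, y down, z forward; pixel columns grow to the right and rows downward; lengths in m; the calibration is good to about 2 mm. A picture is of the moment at which its call begins: read the wrist's pose just before it. There is no depth.
- workorder.close_job(): hands the job in; it is judged then, once.
Trained networks look in a picture, given as the dict that the camera call returned (one of the last four; its "shot" number tells which), for a name from the list of things; names that differ only in an ending like _2 or _b are one class to them, and where a whole thing is asked for, a point or a joint stands for the part that bears it (a point fixed in the world has none). Each returns a list of dicts, best first, with "confidence" (0 to 1); they miss things now and then, are a little off and sometimes report something else, mostly with a low value. They report only what shows in the picture. A call takes as long as a camera call. They do not tell look-alikes from the thing itself.
- nets.find_in(picture, query): "uv" ([column, row] in pixels, amid what is visible of it).
- nets.masks_of(picture, query): "region" (420x560 bool, what is visible of it) and "uv" ([column, row] in pixels, amid what is visible of it).
- nets.landmark_of(picture, query): "uv" ([column, row] in pixels: a listed point, or the origin of a listed thing).
The state is a dict: "clock": time; "joint_pos": joint angles; "qvel": joint speeds; "tau": joint torques, N m; "tool_pos": TCP position; "orientation": TCP orientation; "force": force on the tool from outside, world axes, zero at the start; "moment": the same for the moment, N m; "opening": finger opening in m; "gripper_force": force on a finger pad.
Only numpy, scipy, OpenCV 4.12 (cv2) and the standard library are available. Lean on these libraries where they do the work, as an engineer would, in place of code of your own. Each camera call takes 0.05 s, during which the arm holds its last target. There are 200 camera calls.

## Working session

There is one attempt and no reset: what is moved stays moved. The work goes in short steps, Python scripts to look and compute and a shell command to move; the robot and the scene stay as the last step left them, time stands still between calls to the robot, and variables do not carry over. Pictures are saved under pics/ and viewed, at most 10 in all, crops included, and the job is handed in when it is done.

```bash
mkdir -p pics; ls; cat > h.py <<'E'
import numpy as np, cv2
from plant import telemetry, snapshot, workorder, nets
from scipy.spatial.transform import Rotation as R
def cam(p):
    K=np.array([[p['fx'],0,p['cx']],[0,p['fy'],p['cy']],[0,0,1.]])
    if 'mount' in p:
        o=telemetry.get_obs(); T=np.eye(4); T[:3,:3]=R.from_euler('xyz',o['orientation'],degrees=True).as_matrix(); T[:3,3]=o['tool_pos']
        W=np.linalg.inv(T@np.array(p['mount'])); return K,W[:3,:3],W[:3,3]
    return K,R.from_rotvec(np.ravel(p['rvec'])).as_matrix(),np.ravel(p['tvec'])
def ray(p,uv,z):
    K,r,t=cam(p); c=-r.T@t; d=r.T@np.linalg.inv(K)@np.array([uv[0],uv[1],1.]); return c+d*(z-c[2])/d[2]
def proj(p,X):
    K,r,t=cam(p); x=(K@(r@np.atleast_2d(X).T+t[:,None])).T; return x[:,:2]/x[:,2:]
def save(p,n): cv2.imwrite('pics/'+n,p['frame'][:,:,::-1])
E
python3 - <<'E'
from h import *
for c in ('scene','top'):
    p=snapshot(c); save(p,c+'0.png'); K,r,t=cam(p); print(c,(-r.T@t).round(3))
    for q,z in dict(can=.06,can_fl=.037,can_fr=.037,can_bl=0,can_br=0,can_cap=.13,panels=0,sheet=0,bottle=0,jar=0,saucer=.048).items():
        for d in nets.landmark_of(p,q)[:3]: print(q,np.round(d['uv'],1),round(d['confidence'],2),ray(p,d['uv'],z).round(3))
E
```

```text
pics
scene [1.071 0.034 0.94 ]
can [378.1 251.8] 0.95 [0.519 0.177 0.06 ]
can_fl [406.  241.3] 0.96 [0.471 0.237 0.037]
can_fr [355.5 234. ] 0.84 [0.467 0.133 0.037]
can_fr [382.7 266. ] 0.65 [0.536 0.19  0.037]
can_br [352.1 256.1] 0.91 [0.499 0.132 0.   ]
can_cap [380.  264.2] 0.56 [0.588 0.169 0.13 ]
panels [377.7 326.2] 0.57 [0.649 0.189 0.   ]
sheet [237.5 223.8] 0.8 [ 0.452 -0.12   0.   ]
bottle [185.3 229.9] 0.89 [ 0.484 -0.229  0.   ]
jar [204.1 190.6] 0.97 [ 0.373 -0.211  0.   ]
jar [236.1 223.9] 0.61 [ 0.453 -0.123  0.   ]
saucer [363.  331.3] 0.66 [0.684 0.154 0.048]
top [ 0.333 -0.041  1.08 ]
can [199.2 214. ] 0.28 [0.489 0.127 0.06 ]
can_fl [153.2 225.7] 0.96 [0.465 0.236 0.037]
can_fr [193.6 223.6] 0.63 [0.47  0.143 0.037]
can_br [202.3 213.1] 0.68 [0.501 0.129 0.   ]
can_br [180.1 218.5] 0.41 [0.487 0.182 0.   ]
can_cap [172.1 160.5] 0.96 [0.595 0.177 0.13 ]
panels [177.2 153. ] 0.83 [0.65  0.195 0.   ]
panels [194.4 223.8] 0.28 [0.475 0.147 0.   ]
sheet [307.5 231.4] 0.71 [ 0.457 -0.123  0.   ]
bottle [348.4 218.6] 0.95 [ 0.489 -0.222  0.   ]
jar [373.1 324.5] 0.71 [ 0.241 -0.274  0.   ]
jar [341.4 267.1] 0.57 [ 0.373 -0.203  0.   ]
jar [178.4 215.1] 0.42 [0.495 0.186 0.   ]
saucer [189.3 130.5] 0.59 [0.691 0.158 0.048]
```

View pics/scene0.png

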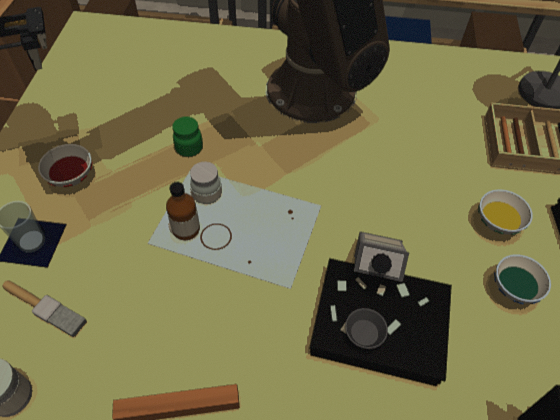

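View pics/top0.png

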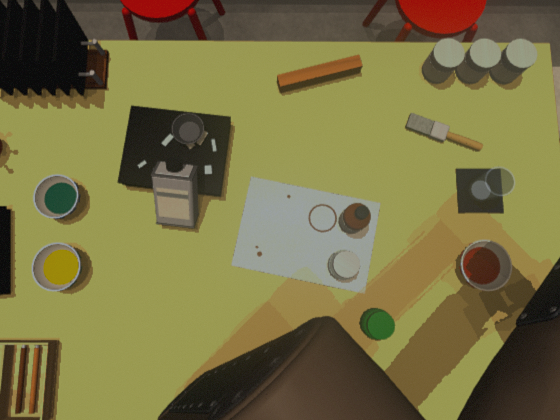

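The scene picture shows the leaning can at (380,258), or (176,195) in the top view. It is the only can. The clear jar is at (205,180) in scene and (346,265) in top; its green look-alike is at (187,136) and (378,324). The amber bottle is at (182,212), and the free half of the sheet is at about (280,235). For the can, the candidates are that one object and the three grey cans at top (440–520,60), which are round and upright, so not it. Next I'll fit the can pose and check it in a crop.

```bash
cat >> h.py <<'E'
from scipy.optimize import least_squares
PT=dict(can_fl=(-28,45,0),can_fr=(-28,-45,0),can_bl=(28,45,0),can_br=(28,-45,0),can_cap=(0,0,162),can=(0,0,0))
def canpts(s,L):  # s: pivot mid x,y, yaw, tilt(deg)
    L=np.atleast_2d(L)/1000.-[.028,0,0]
    return R.from_euler('z',s[2],degrees=True).apply(R.from_euler('y',s[3],degrees=True).apply(L))+[s[0],s[1],0]
E
python3 - <<'E'
from h import *
P=[snapshot('scene'),snapshot('top')]; obs=[]
for i,p in enumerate(P):
    for q in PT:
        if q=='can': continue
        for d in nets.landmark_of(p,q)[:2]:
            if d['confidence']>.5: obs.append((i,q,np.array(d['uv'])))
def res(s):
    return np.concatenate([np.ravel(proj(P[i],canpts(s,PT[q]))[0]-uv) for i,q,uv in obs]+[[(s[3]-42)/1.5]])
f=least_squares(res,[.5,.18,0,42],loss='soft_l1'); s=f.x; print('fit',s.round(3))
for k,(i,q,uv) in enumerate(obs): print(i,q,uv.round(1),res(s)[2*k:2*k+2].round(1))
print('cap',canpts(s,(0,0,162)),canpts(s,(0,0,155)))
o=telemetry.get_obs(); print(o['tool_pos'],o['orientation'],o['opening'])
# sheet
for i,p in enumerate(P):
    for q in('sheet','panels'):
        m=nets.masks_of(p,q)[0]; r=m['region'].astype(np.uint8)
        c=max(cv2.findContours(r,0,2)[0],key=cv2.contourArea); b=cv2.boxPoints(cv2.minAreaRect(c))
        h=cv2.approxPolyDP(cv2.convexHull(c),6,True)[:,0]
        print(i,q,m['confidence'],[ray(p,u,0 if q=='sheet' else .048)[:2].round(3).tolist() for u in h])
# overlay crops
ims=[]
for p,(x,y) in zip(P,((380,260),(176,190))):
    f=p['frame'][:,:,::-1].copy(); f=cv2.resize(f[y-60:y+60,x-60:x+60],None,fx=3.3,fy=3.3,interpolation=2)
    for L in [(a,b,c) for a in(-28,28) for b in(-45,45) for c in(0,138)]+[(0,0,162)]:
        u=(proj(p,canpts(s,L))[0]-[x-60,y-60])*3.3; cv2.circle(f,tuple(int(v) for v in u),4,(0,0,255),-1)
    ims.append(f)
cv2.imwrite('pics/ov.png',np.hstack(ims))
E
```

```text
fit [ 0.505  0.179 -6.094 42.942]
0 can_fl [406.4 239.9] [-4.7 -0.2]
0 can_fl [376.9 322.9] [ 24.8 -83.2]
0 can_fr [354.2 229.3] [4.2 1.4]
0 can_br [353.7 255.3] [-0.8  1.3]
0 can_cap [380.3 264.8] [0.5 0.2]
1 can_fl [156.5 226.1] [ 0.1 -2.1]
1 can_fr [193.2 225.3] [2.  2.9]
1 can_br [202.3 213.7] [-2.1 -0.4]
1 can_cap [171.1 158. ] [3.8 1.8]
cap [[0.59410656 0.16928475 0.13766627]] [[0.5893647  0.16979102 0.13254196]]
[ 0.29345378 -0.607849    0.40465769] [ 1.79998692e+02 -1.11557659e-03 -1.54226614e+02] 0.08780466738081748
0 sheet 0.88 [[0.522, -0.299], [0.449, -0.285], [0.325, -0.182], [0.379, 0.055], [0.589, 0.011]]
0 panels 0.67 [[0.541, 0.084], [0.562, 0.32], [0.755, 0.296], [0.765, 0.274], [0.739, 0.065]]
1 sheet 0.62 [[0.59, 0.013], [0.527, -0.297], [0.313, -0.252], [0.377, 0.058]]
1 panels 0.93 [[0.751, 0.297], [0.725, 0.062], [0.533, 0.084], [0.565, 0.319]]
```

View pics/ov.png

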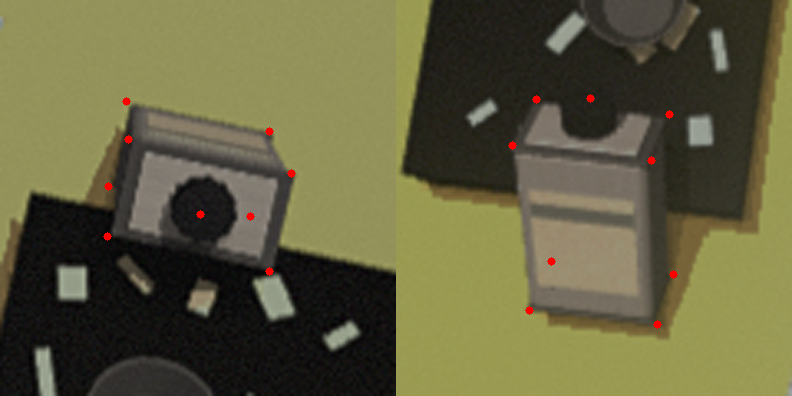

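The crops show the oblong steel can with its black cap on top, at about (380,264) in scene and (175,158) in top, leaning on the stack. That confirms the choice, and the fit matches to about 5 mm. I'm moving above the cap now.

```bash
python3 -m creep '[[[-0.126,0.119,0,0,1],[-0.126,0.119,0,0,1],[-0.126,0.119,0,0,1],[-0.126,0.119,0,0,1],[-0.126,0.119,0,0,1],[-0.126,0.119,0,0,1],[-0.126,0.119,0,0,1],[-0.126,0.119,0,0,1]]]'
python3 -m creep '[[[-0.126,0.119,0,0,1],[-0.126,0.119,0,0,1],[-0.126,0.119,0,0,1],[-0.126,0.119,0,0,1],[-0.126,0.119,0,0,1],[-0.126,0.119,0,0,1],[-0.126,0.119,0,0,1],[-0.126,0.119,0,0,1]]]'
```

```text
clock: 2.67
tool_pos: [0.3924, -0.3472, 0.4049]
orientation: [-180.0, 0.0, -154.2]
force: [1.5, -0.4, 1.1]
opening: 0.0879
gripper_force: 0.0
clock: 3.33
tool_pos: [0.4912, -0.0879, 0.4051]
orientation: [-180.0, 0.1, -154.2]
force: [0.7, 0.2, 0.3]
opening: 0.0877
gripper_force: 0.0
```

```bash
python3 -m creep '[[[-0.126,0.119,0,0,0.8],[-0.126,0.119,0,0,0.8],[-0.126,0.119,0,0,0.8],[-0.126,0.119,0,0,0.8],[-0.126,0.119,0,0,0.8],[-0.126,0.119,0,0,0.8],[-0.12,0.11,0,0,0.8],[0,0,0,0,0.8]]]'
python3 -m creep '[[[0,0,0,0.073,0.8],[0,0,0,0.073,0.8],[0,0,0,0.073,0.8],[0,0,0,0.073,0.8],[0,0,0,0.073,0.8],[0,0,0,0,0.8],[0,0,0,0,0.8]]]'
cat > w.py <<'E'
from h import *
import sys
o=telemetry.get_obs(); p=snapshot('wrist'); save(p,sys.argv[1]); K,r,t=cam(p)
print(o['tool_pos'].round(4) if hasattr(o['tool_pos'],'round') else o['tool_pos'],o['orientation'],'cam',(-r.T@t).round(3))
for q,L in PT.items():
    for d in nets.landmark_of(p,q)[:2]: print(q,np.round(d['uv'],1),round(d['confidence'],2),ray(p,d['uv'],float(sys.argv[2])).round(4) if q=='can_cap' else '')
E
python3 w.py w1.png 0.139
```

```text
clock: 4.0
tool_pos: [0.5788, 0.1395, 0.4041]
orientation: [-180.0, 0.0, -154.1]
force: [-0.9, -0.1, -0.5]
opening: 0.07
gripper_force: 0.0
clock: 4.58
tool_pos: [0.5771, 0.1349, 0.4047]
orientation: [180.0, 0.0, 173.1]
force: [0.7, 0.3, -0.3]
opening: 0.0699
gripper_force: 0.0
[0.5771 0.1349 0.4047] [1.79996573e+02 3.74273398e-03 1.73127280e+02] cam [0.497 0.144 0.384]
can_fl [356.9  62.4] 0.91 
can_fr [272.2  62.5] 0.97 
can_cap [328.5 221.2] 0.67 [0.5913 0.1724 0.139 ]
can [314.8  85.5] 0.84
```

View pics/w1.png

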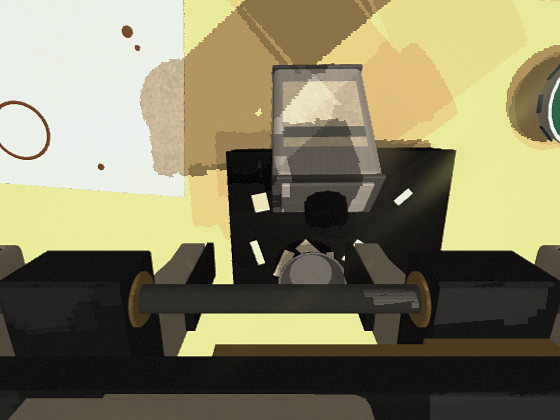

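The wrist view has the can squared to the tool, with its bottom edge at row 65 over columns 272–361 and the cap at about (326,208). I'll refit the pose with this view included.

```bash
python3 - <<'E'
from h import *
p=snapshot('wrist');top=snapshot('top'); sc=snapshot('scene'); P=[p,top,sc]
obs=[(0,'can_fl',(360,65)),(0,'can_fr',(272,65)),(0,'can_cap',(327,220)),(2,'can_fl',(406,240)),(2,'can_fr',(354.5,231)),(2,'can_br',(353,255.7)),(2,'can_cap',(380,264.5)),(1,'can_fl',(155,226)),(1,'can_fr',(193.4,224.5)),(1,'can_cap',(172,159))]
w=[.6,1,1]
# manual: +x... top-face corners seen in wrist: (-28,+-45,138) near (381,177),(271,177)
X=[(0,(-28,45,138),(381,177)),(0,(-28,-45,138),(271,177))]
O=[(i,PT[q],u) for i,q,u in obs]+X
res=lambda s:np.concatenate([w[i]*(proj(P[i],canpts(s,L))[0]-u) for i,L,u in O]+[[(s[3]-42)/1,(s[2]+7)/1.5]])
s=least_squares(res,[.5,.18,-7,42],loss='soft_l1').x; print(s.round(3)); print(res(s).round(1))
np.save('s.npy',s)
for a in (s[3],32,22,12,4,0): print(a,canpts([*s[:3],a],(0,0,155)).round(4))
o=telemetry.get_obs(); T=R.from_euler('xyz',o['orientation'],degrees=True)
g=canpts(s,(0,0,155))[0]+[0,0,-.010+.178]; print('tcp goal',g,'shift tool/0.2',T.inv().apply(g-o['tool_pos'])/.2)
E
```

```text
[ 0.505  0.181 -6.593 42.045]
[ 1.2 -0.6 -0.3 -0.1 -0.5  1.2 -3.3 -0.1  5.  -0.3  0.8  0.8  1.7 -0.9
  0.7 -1.9  0.9  4.2  2.2  1.7  3.1  0.2 -0.6  0.8  0.   0.3]
42.04488786398641 [[0.5872 0.171  0.1339]]
32 [[0.5627 0.1738 0.1463]]
22 [[0.5366 0.1769 0.1542]]
12 [[0.5095 0.18   0.1574]]
4 [[0.4877 0.1825 0.1566]]
0 [[0.4769 0.1838 0.155 ]]
tcp goal [0.58716675 0.17102215 0.30185811] shift tool/0.2 [-0.02773976  0.18519436  0.51416667]
```

```bash
python3 -m creep '[[[-0.014,0.093,0,0,0.75],[-0.014,0.092,0,0,0.75],[0,0,0.12,0,0.75],[0,0,0.12,0,0.75],[0,0,0.08,0,0.75],[0,0,0.04,0,0.75],[0,0,0,0,0.75],[0,0,0,0,0.75]]]'
python3 -m creep '[[[0,0,0.04,0,0.75],[0,0,0.04,0,0.75],[0,0,0.03,0,0.75],[0,0,0.02,0,0.75],[0,0,0,0,0.75]]]'
python3 w.py w2.png 0.139
```

```text
clock: 5.75
tool_pos: [0.5877, 0.1717, 0.3329]
orientation: [-180.0, 0.0, 173.0]
force: [-0.4, -0.4, 0.4]
opening: 0.0658
gripper_force: 0.0
clock: 6.17
tool_pos: [0.5869, 0.1708, 0.3056]
orientation: [-179.9, -0.1, 172.9]
force: [-0.1, -0.9, -0.5]
opening: 0.0657
gripper_force: 0.0
[0.5869 0.1708 0.3056] [-1.79949479e+02 -7.41849451e-02  1.72907705e+02] cam [0.507 0.18  0.286]
can_fl [343.1  36.3] 0.89 
can_fr [215.   37.1] 0.71 
can_cap [283.7 279.6] 0.73 [0.5933 0.1718 0.139 ]
can [282.1  70.4] 0.61
```

View pics/w2.png

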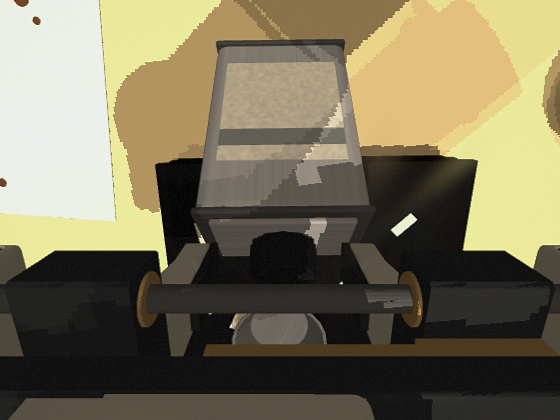

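The cap at (283,250) sits centred between the fingers, and the can is square to the tool. I'm going down 3 mm and closing.

```bash
python3 -m creep '[[[0,0,0.015,0,0.75],[0,0,0,0,0.5],[0,0,0,0,0.35],[0,0,0,0,0.3],[0,0,0,0,0.2],[0,0,0,0,0.2],[0,0,0,0,0.2],[0,0,0,0,0.2]]]'
```

```text
clock: 7.18
tool_pos: [0.5873, 0.1711, 0.3038]
orientation: [180.0, 0.0, 172.9]
force: [0.3, 0.9, -0.9]
opening: 0.0329
gripper_force: 30.0
```

```bash
python3 -m creep '[[[0.024,0,-0.013,0,0.2],[0.024,0,-0.013,0,0.2],[0.025,0,-0.012,0,0.2],[0.025,0,-0.012,0,0.2],[0.0255,0,-0.010,0,0.2],[0.0255,0,-0.010,0,0.2],[0,0,0,0,0.2],[0,0,0,0,0.2]]]'
python3 w.py w3.png 0.139
```

```text
clock: 7.85
tool_pos: [0.5573, 0.1747, 0.318]
orientation: [180.0, 0.0, 172.9]
force: [2.3, -0.3, 0.5]
opening: 0.0333
gripper_force: 30.0
[0.5573 0.1747 0.318 ] [1.79985016e+02 1.43990765e-02 1.72948367e+02] cam [0.477 0.184 0.298]
can_fl [335.1  76.1] 0.66 
can_fr [219.7  74.2] 0.91 
can_bl [279.4 281.3] 0.36 
can_br [335.3  77. ] 0.73 
can_cap [281.4 279.6] 0.7 [0.5699 0.1734 0.139 ]
can [276.3 103.5] 0.73
```

View pics/w3.png

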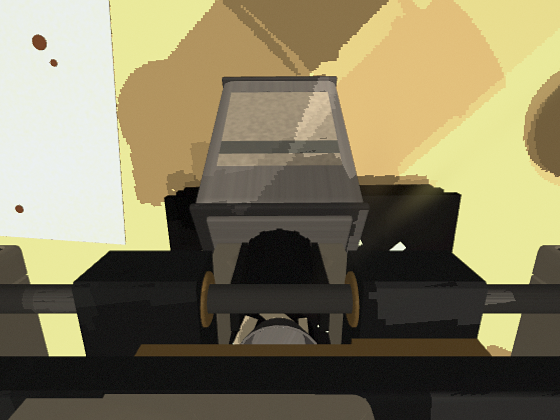

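The can is rotating in the pads: its body looks shorter, with the lower edge at row 78 and the top edge at row 208. The force is small, so I'm continuing the arc.

```bash
python3 -m creep '[[[0.026,0,-0.008,0,0.2],[0.026,0,-0.008,0,0.2],[0.027,0,-0.006,0,0.2],[0.027,0,-0.006,0,0.2],[0.027,0,-0.005,0,0.2],[0.027,0,-0.004,0,0.2],[0.027,0,-0.003,0,0.2],[0.027,0,-0.002,0,0.2]]]'
python3 -m creep '[[[0.027,0,0,0,0.2],[0.027,0,0,0,0.2],[0.027,0,0.001,0,0.2],[0.027,0,0.001,0,0.2],[0,0,0,0,0.2],[0,0,0,0,0.2]]]'
python3 w.py w4.png 0.16
```

```text
clock: 8.87
tool_pos: [0.5147, 0.1801, 0.3267]
orientation: [180.0, 0.0, 172.9]
force: [0.8, 0.5, 6.1]
opening: 0.0333
gripper_force: 30.0
clock: 9.37
tool_pos: [0.4931, 0.1827, 0.3266]
orientation: [180.0, 0.0, 173.0]
force: [0.2, -0.7, 9.7]
opening: 0.0332
gripper_force: 30.0
[0.4931 0.1827 0.3266] [1.79966397e+02 4.20722496e-02 1.72963295e+02] cam [0.413 0.192 0.306]
can_fl [325.9 144.6] 0.58 
can_fr [229.9 144.3] 0.75 
can_cap [276.8 275.7] 0.86 [0.4959 0.1803 0.16  ]
can [280.  173.3] 0.92 
can [325.2 143.5] 0.65
```

View pics/w4.png

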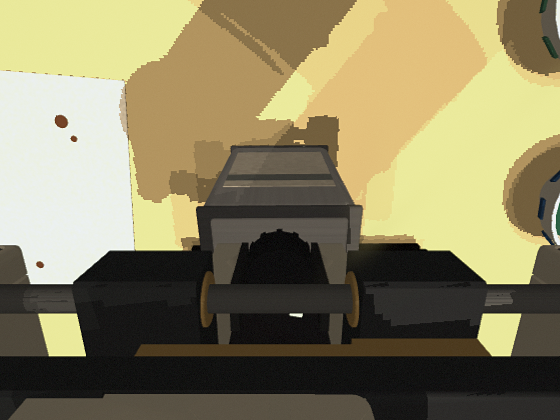

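The can is nearly upright, about 6° off, with its bottom edge at row 146. It's pressing down lightly at about 10 N. Next is the rest of the arc.

```bash
python3 -m creep '[[[0.02,0,-0.002,0,0.2],[0.02,0,0,0,0.2],[0.02,0,0.002,0,0.2],[0.012,0,0.003,0,0.2],[0,0,0,0,0.2],[0,0,0,0,0.2]]]'
python3 - <<'E'
from h import *
s=np.load('s.npy')
for c in('wrist','scene','top'):
    p=snapshot(c)
    if c=='scene': save(p,'s5.png')
    for q in('can_fl','can_fr','can_cap'):
        for d in nets.landmark_of(p,q)[:1]: print(c,q,np.round(d['uv'],1),round(d['confidence'],2),ray(p,d['uv'],.162 if 'cap' in q else 0).round(4))
    print(proj(p,canpts([*s[:3],0],[PT['can_fl'],PT['can_fr'],PT['can_cap']])).round(1).tolist(), proj(p,canpts([*s[:3],5],[PT['can_fl'],PT['can_fr'],PT['can_cap']])).round(1).tolist())
E
```

```text
clock: 10.22
tool_pos: [0.4791, 0.1844, 0.3251]
orientation: [-180.0, -0.0, 172.9]
force: [0.4, 1.0, 5.2]
opening: 0.0333
gripper_force: 30.0
wrist can_fl [324.9 161.7] 0.92 [0.4559 0.2299 0.    ]
wrist can_fr [230.  159.6] 0.58 [0.4428 0.1405 0.    ]
wrist can_cap [277.9 276.8] 0.6 [0.4805 0.1826 0.162 ]
[[326.7, 159.7], [232.1, 160.4], [279.4, 270.1]] [[327.4, 160.7], [231.3, 161.5], [279.6, 297.2]]
scene can_fr [359.1 236.4] 0.82 [0.4477 0.1449 0.    ]
scene can_cap [390.  204.7] 0.68 [0.4767 0.1801 0.162 ]
[[399.7, 243.8], [358.0, 234.8], [392.0, 205.0]] [[400.1, 242.6], [358.3, 233.6], [391.3, 210.4]]
top can_fl [157.3 233.6] 0.72 [0.4506 0.2349 0.    ]
top can_fr [194.5 233.6] 0.77 [0.4509 0.1463 0.    ]
top can_cap [165.5 210.9] 0.62 [0.4796 0.179  0.162 ]
[[158.7, 232.1], [196.1, 236.5], [163.1, 212.2]] [[158.2, 231.8], [195.7, 236.2], [164.0, 205.3]]
```

The can is upright to within about 1°. I'm lifting it 20 mm and carrying it to the free half of the sheet.

```bash
python3 -m creep '[[[0.005,0,-0.01,0,0.2],[0,0,-0.02,0,0.2],[0,0,-0.03,0,0.2],[0,0,-0.03,0,0.2],[0,0,-0.01,0,0.2],[0,0,0,0,0.2],[0,0,0,0,0.2]]]'
python3 - <<'E'
from h import *
p=snapshot('wrist'); save(p,'w6.png')
for q in('can_fl','can_fr'):
    for d in nets.landmark_of(p,q)[:1]: print(q,np.round(d['uv'],1),round(d['confidence'],2))
p=snapshot('scene'); f=p['frame'][130:330,270:470,::-1]; f2=snapshot('wrist')['frame'][:,:,::-1]
cv2.imwrite('pics/c6.png',np.hstack([cv2.resize(f,(400,400)),cv2.resize(f2,(400,400))]))
E
```

```text
clock: 11.4
tool_pos: [0.4784, 0.1845, 0.3451]
orientation: [180.0, -0.0, 172.9]
force: [0.5, 0.3, -4.9]
opening: 0.0335
gripper_force: 30.0
can_fl [324.1 154.4] 0.7
can_fr [231.8 152.3] 0.93
```

View pics/c6.png

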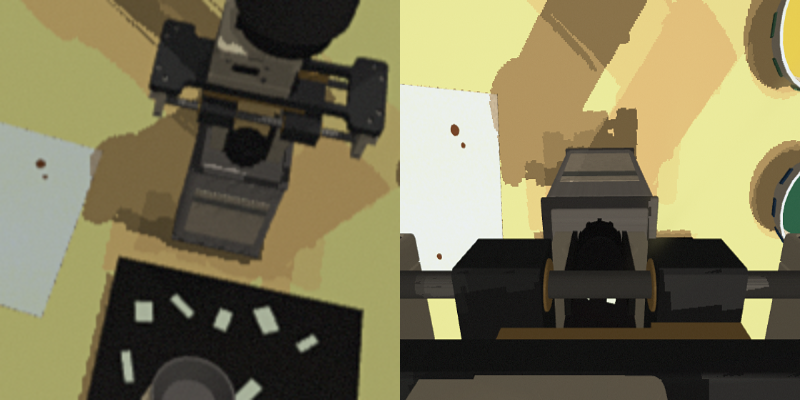

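The can hangs upright from the cap, with a weight reading of about 5 N and its bottom edge at about row 153. The stack and dish haven't moved. Carrying it over now.

```bash
python3 -m creep '[[[-0.005,-0.03,0,0,0.2],[-0.005,-0.06,0,0,0.2],[-0.005,-0.07,0,0,0.2],[-0.005,-0.07,0,0,0.2],[-0.005,-0.07,0,0,0.2],[-0.005,-0.07,0,0,0.2],[-0.005,-0.07,0,0,0.2],[-0.005,-0.07,0,0,0.2]]]'
python3 -m creep '[[[-0.005,-0.08,0,0,0.2],[-0.005,-0.08,0,0,0.2],[-0.005,-0.08,0,0,0.2],[-0.005,-0.08,0,0,0.2],[-0.005,-0.08,0,0,0.2],[-0.005,-0.07,0,0,0.2],[-0.005,-0.04,0,0,0.2],[-0.005,-0.02,0,0,0.2]]]'
python3 -m creep '[[[0,-0.04,0,0,0.2],[0,-0.02,0,0,0.2],[0,0,0,0,0.2],[0,0,0,0,0.2]]]'
python3 - <<'E'
from h import *
for c in('wrist','scene','top'):
    p=snapshot(c)
    for q in('can_fl','can_fr','can_cap'):
        for d in nets.landmark_of(p,q)[:1]: print(c,q,np.round(d['uv'],1),round(d['confidence'],2),ray(p,d['uv'],.182 if 'cap' in q else .02).round(4))
E
```

```text
clock: 12.32
tool_pos: [0.4736, 0.0805, 0.3452]
orientation: [180.0, 0.0, 172.9]
force: [-0.8, 0.1, -4.7]
opening: 0.0335
gripper_force: 30.0
clock: 12.98
tool_pos: [0.4683, -0.0255, 0.3451]
orientation: [180.0, 0.0, 172.8]
force: [-0.1, 0.6, -5.0]
opening: 0.0331
gripper_force: 30.0
clock: 13.32
tool_pos: [0.4673, -0.0358, 0.345]
orientation: [180.0, 0.0, 172.9]
force: [0.0, -1.2, -4.1]
opening: 0.0328
gripper_force: 30.0
wrist can_fl [327.  154.9] 0.72 [0.4376 0.0126 0.02  ]
wrist can_fr [230.  154.7] 0.94 [ 0.4262 -0.0784  0.02  ]
wrist can_cap [278.3 275.1] 0.76 [ 0.4674 -0.0368  0.182 ]
scene can_fl [299.8 219.7] 0.97 [0.4361 0.0141 0.02  ]
scene can_cap [272.8 179.5] 0.83 [ 0.4642 -0.0422  0.182 ]
top can_fl [249.1 239.9] 0.55 [0.4345 0.0148 0.02  ]
top can_fr [289.  241.6] 0.83 [ 0.4309 -0.0785  0.02  ]
top can_cap [268.4 214.3] 0.8 [ 0.4705 -0.0316  0.182 ]
```

```bash
python3 -m creep '[[[0,0,0.03,0,0.2],[0,0,0.03,0,0.2],[0,0,0.015,0,0.2],[0,0,0.01,0,0.2],[0,0,0.005,0,0.2],[0,0,0.003,0,0.2],[0,0,0,0,0.2],[0,0,0,0,0.2]]]'
```

```text
clock: 14.58
tool_pos: [0.4673, -0.0358, 0.3266]
orientation: [180.0, 0.0, 172.9]
force: [-0.5, -0.6, -4.9]
opening: 0.0333
gripper_force: 30.0
```

```bash
python3 -m creep '[[[0,0,0.005,0,0.2],[0,0,0.005,0,0.2],[0,0,0,0,0.2]]]'
python3 -m creep '[[[0,0,0.003,0,0.2],[0,0,0.003,0,0.2],[0,0,0,0,0.2]]]'
```

```text
clock: 14.83
tool_pos: [0.468, -0.0357, 0.3258]
orientation: [180.0, 0.2, 173.0]
force: [-0.5, 0.7, 3.9]
opening: 0.0333
gripper_force: 30.0
clock: 15.08
tool_pos: [0.4686, -0.0357, 0.3258]
orientation: [180.0, 0.3, 173.0]
force: [-2.1, -0.1, 13.4]
opening: 0.0333
gripper_force: 30.0
```

The can is down. I'll ease the pressure, take out the residual tilt, then open and go straight up.

```bash
python3 -m creep '[[[0.01,0,-0.002,0,0.2],[0.01,0,-0.002,0,0.2],[0,0,0,0,0.2],[0,0,0,0,0.2]]]'
python3 -m creep '[[[0,0,0,0,0.45],[0,0,0,0,0.5],[0,0,0,0,0.65],[0,0,0,0,0.75],[0,0,0,0,0.75],[0,0,0,0,0.75]]]'
python3 -m creep '[[[0,0,-0.05,0,0.75],[0,0,-0.1,0,0.75],[0,0,-0.15,0,0.75],[0,0,-0.15,0,0.75],[0,0,-0.15,0,0.75],[0,0,0,0,0.75],[0,0,0,0,0.75]]]'
python3 - <<'E'
from h import *
ims=[]
for c in('wrist','scene','top'):
    p=snapshot(c); f=p['frame'][:,:,::-1]
    ims.append(cv2.resize(f,(400,300)))
    for q in('can_fl','can_fr','can_cap','bottle','jar','panels','saucer'):
        for d in nets.landmark_of(p,q)[:1]: print(c,q,np.round(d['uv'],1),round(d['confidence'],2),ray(p,d['uv'],.162 if 'cap' in q else .048 if q=='saucer' else 0).round(4))
    if c=='scene': ims.append(cv2.resize(f[120:330,130:410],(400,300)))
cv2.imwrite('pics/f.png',np.vstack([np.hstack(ims[:2]),np.hstack(ims[2:])]))
E
```

```text
clock: 15.42
tool_pos: [0.4639, -0.0352, 0.3252]
orientation: [180.0, 0.2, 173.0]
force: [-1.7, -0.2, 6.5]
opening: 0.0335
gripper_force: 30.0
clock: 15.92
tool_pos: [0.4632, -0.0353, 0.3239]
orientation: [-180.0, -0.0, 172.9]
force: [0.3, -0.6, 1.0]
opening: 0.0634
gripper_force: 0.0
clock: 16.5
tool_pos: [0.4635, -0.0352, 0.4457]
orientation: [179.9, 0.2, 172.9]
force: [-0.6, -0.7, -1.4]
opening: 0.066
gripper_force: 0.0
wrist can_fl [313.  143.1] 0.89 [0.4351 0.011  0.    ]
wrist can_fr [243.1 143. ] 0.92 [ 0.4233 -0.0792  0.    ]
wrist can_cap [280.4 197.7] 0.97 [ 0.4565 -0.0348  0.162 ]
wrist bottle [141.2 199.3] 0.65 [ 0.4814 -0.2297  0.    ]
wrist jar [50.7  5.4] 0.75 [ 0.2404 -0.2759  0.    ]
scene can_fl [299.3 224.7] 0.79 [0.4357 0.014  0.    ]
scene can_cap [274.9 184.1] 0.74 [ 0.4588 -0.0387  0.162 ]
scene bottle [187.9 227.9] 0.96 [ 0.4781 -0.2246  0.    ]
scene jar [205.3 195.6] 0.96 [ 0.3866 -0.2057  0.    ]
scene panels [378.2 325.4] 0.85 [0.6472 0.1896 0.    ]
top can_fl [252.1 243.4] 0.74 [0.4281 0.0086 0.    ]
top can_fr [288.1 241.9] 0.58 [ 0.432 -0.077  0.   ]
top can_cap [271.9 221.3] 0.56 [ 0.4591 -0.0386  0.162 ]
top bottle [349.8 219.3] 0.86 [ 0.487  -0.2253  0.    ]
top jar [371. 324.] 0.82 [ 0.2424 -0.2688  0.    ]
top saucer [187.6 128.9] 0.9 [0.6946 0.1622 0.048 ]
```

View pics/f.png

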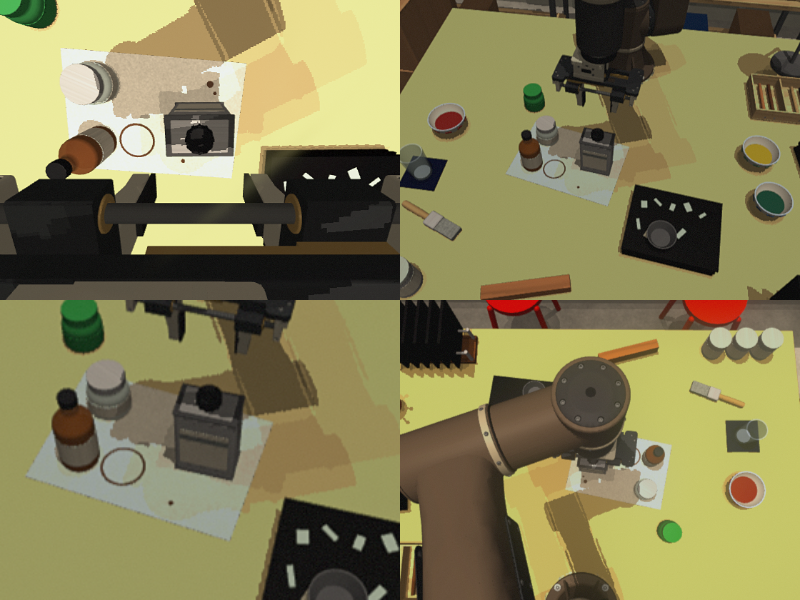

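The can stands upright on the free half of the sheet, at (198,138) in the wrist tile. Its base corners are roughly 30 mm inside the paper edge, and the bottle, jar, stack and dish are where they were. The gripper is clear of everything.

```bash
python3 -c "
from plant import workorder
print(workorder.close_job())"
```

```text
the job is handed in; nothing more can be done
None
```

The thinner can is upright with its whole base on the free half of the drip sheet, nothing else was moved, and the job is handed in at about 17 s of the allowed 61 s; no verdict came back.

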